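# Close and lock the glassware crate

## Task

Close up the glassware crate: first shut the grey lid leaf, then the navy one so that its metal flange laps over the grey leaf's orange edge, both fully down. Then make sure that both push-push locks at the far side of the crate are locked in: exactly one of them is still out, so feel how deep each black plunger sits and click that one in, leaving both caught and untouched. Take care not to shove the glassware and tape standing around the crate.

Things in the scene. Friction and masses are not known exactly. Their poses are not given: they have to be found in the camera images.
- crate: Plywood crate fixed on the table, 180 (x) x 280 (y) x 165 high, full of glasses, with two lid leaves on top and a wooden ledge (35 deep, top 170 above the table) along the top of its front. Its front, with ledge and locks, faces away from the robot. Origin: centre of its underside; x points from its front to its back (towards the robot), z up, y level.
- leaf_grey (a joint): Angle of the grey lid leaf (rad): 0 shut flat, about 1.5 upright; it starts open. The hinge is stiff: the leaf stays where it is left and closes with 2 to 6 N pushed down on its outer face about 100 from the hinge. 12 thick, 180 long, 142 from hinge to edge; the last 18 are an orange edge of half thickness (lower 6) for the other leaf to lap.
- leaf_grey_hinge (a point): Middle of the grey leaf's hinge axis, on the crate's +y rim (the robot's right-hand side), 140 from the crate's middle plane and 165 above the table. The axis runs along the crate's x. Frame of the leaf: x along the hinge, -y from the hinge to the free edge, z out of its outer (upper) face, which faces outward and up when open.
- leaf_grey_face (a point): Point on the grey leaf's outer face, 100 from the hinge axis, mid-length: a good place to push. Same frame.
- leaf_navy (a joint): Angle of the navy lid leaf (rad): 0 shut flat, about 1.5 upright; it starts open. As stiff as the grey one. 12 thick, 180 long, 153 wide from hinge to edge; the last 17 are a bare metal flange (upper 5.5) that must end on top of the grey leaf's orange edge. So it comes down last.
- leaf_navy_hinge (a point): Middle of the navy leaf's hinge axis, on the crate's -y rim (the robot's left), 140 from the middle plane and 165 above the table, along the crate's x. Frame of the leaf: x along the hinge, +y from the hinge to the free edge, z out of its outer face, which faces outward and up when open.
- leaf_navy_face (a point): Point on the navy leaf's outer face, 100 from the hinge axis, mid-length. Same frame.
- lock_grey_rim (a point): The push-push lock on the grey leaf's side: this point is the centre of its barrel's rim, 80 above the table; z runs out of the barrel along its plunger's axis (25 degrees from vertical, leaning away from the crate), y level along the crate's y. Plunger out (unlocked): its flat top is 6 above the rim. In (locked): caught with its top about 4 below the rim, so within the barrel.
- lock_grey_foot (a point): Point on the table straight under that rim centre. Each lock is fixed: a steel foot 85 x 66 and a grey barrel, 58 across, leaning 25 degrees from vertical, away from crate and robot. In it (inner width 49) slides a round black plunger, 47 across. The crate's ledge (155 to 170 above the table) ends level-wise 20 from the rim centre, so a tool held upright would hit it.
- lock_navy_rim (a point): Rim centre of the lock on the navy leaf's side, alike in every way. Each time a plunger is pushed to the bottom of its stroke (top 11 below the rim; at least 9 below is needed) and let go, it clicks over: out becomes in, in becomes out. Exactly one of the two starts out; which one changes from time to time.
- lock_navy_foot (a point): Point on the table under that rim. A spring pushes each plunger outwards with 3 N when out, 5 N when in, 6 N at the bottom: a touch of about 2 N finds its height without moving it, 10 to 12 N pushes it to the bottom. The rim centres lie 145 from the crate's origin towards its front, 80 to either side.
- votive: Small open amber glass cup, 54 across, 52 high, standing between the two locks. Loose; leave it alone. Origin: centre of its underside, z up.
- vase: Green glass vase, 84 across, 165 high, standing beside the grey leaf's side of the crate. Loose; leave it alone. Origin: centre of its underside, z up.
- candlestick: Clear glass candlestick, 76 across, 155 high, standing beside the navy leaf's side of the crate. Loose; leave it alone. Origin: centre of its underside, z up.
- jar: Clear glass jar with brass lid, 72 across, 100 high, standing beside the crate, grey leaf's side. Loose; leave it alone. Origin: centre of its underside, z up.
- tape: Roll of yellow tape lying flat, 100 across, 45 high, beside the crate, navy leaf's side. Loose; leave it alone. Origin: centre of its underside, z up.

How it is judged:
On the way, in this order (a step that is already met when the one before it is completed fails the run):
1. the grey leaf is shut while the navy leaf is still open (value of joint leaf_grey below 0.03 rad and value of joint leaf_navy above 0.4 rad), for 0.1 s.
2. the navy leaf is shut too, over the grey one's edge (value of joint each of leaf_grey, leaf_navy below 0.03 rad), for 0.2 s.
3. both lock plungers are caught in the locked position, with nothing pressing them (height (world z) of plunger_a_c0 between 0.0685 and 0.0742 m and height (world z) of plunger_b_c0 between 0.0685 and 0.0742 m and contact force between the fingers and plunger_a_c0 below 0.3 N and contact force between the fingers and plunger_b_c0 below 0.3 N), for 0.3 s.
At the end, for the whole second after the job is handed in: Both leaves lie shut within 0.03 rad (4 mm at the free edge), and both plungers are caught in: the top of each lies 1.5 to 7.5 mm below its rim (all of step 2 and height (world z) of plunger_a_c0 between 0.0685 and 0.0742 m and height (world z) of plunger_b_c0 between 0.0685 and 0.0742 m); the robot touches nothing.
It fails at once if a bystander is pushed more than 40 mm or knocked over (distance of any of votive, vase, candlestick, jar, tape from where it was at the start of the episode above 0.04 m or angle between any of votive, vase, candlestick, jar, tape's own z axis and vertical above 0.6 rad).
It also fails if it takes over 72 s, if anything falls off the work surface, if the arm or the gripper's body presses on something with over 40 N, if the wrist force passes 120 N, or if a joint passes its speed limit or range.

## Robot

A 6-joint arm with a two-finger parallel gripper is mounted at the origin on the work surface. World frame = base frame: x ahead of the robot, y to its left, z up, the work surface at z = 0. Lengths are in m, angles in rad, forces in N, time in s.
With the tool pointing down it reaches from about 0.375 to 0.825 m from the base axis. Payload 5.5 kg.
Tool frame: the origin (TCP) lies at the centre of the arm's flange, where the gripper is bolted on; the fingertips stand ahead of it and the grasp point (between the pads) lies 155 mm ahead of it (manip.tips_ahead is the z of the fingertips in the tool frame, in m); z points along the fingers, y is the direction in which the jaws open and shut (so a half turn about z gives the same grasp; the last joint's range is limited). The gripper opens to 85 mm and grips with 20 to 120 N. Pads are 22 mm wide; open, the fingers measure 114 mm over their backs; the gripper's body (76 mm by 85 mm) begins 54 mm behind the grasp point. The pads swing forward as they close: fully open they stand 13 mm farther back than shut.
Start: joints at [1.31, 0.314, -0.047, 1.21, 0, 1.571], TCP at [0.155, 0.58, 0.405] pointing down, gripper open.
Joint ranges: [-2.67, 2.67], [-0.69, 1.73], [-1.03, 1.25], [-2.08, 2.16], [-1.42, 1.45], [-3.14, 3.14]. Speed limits (rad/s): [2.39, 2.39, 3.01, 3.14, 3.14, 3.14].

## Interface

Orientations are given as a rotation vector (axis times angle).
In Python, from rig import manip gives the robot as it stands.
- The arm moves only by the shell command python3 -m handwheel 'ROWS' [OPENING]. ROWS is JSON, a list of rows, each a list of 2 entries, a list of its own where there are three numbers: the shift along the world's x, y, z scaled (see below), then the turn, a rotation vector about the world's x, y, z scaled (see below). In form: [[[x, y, z], [rx, ry, rz]], ...]. A call has 1 to 8 rows; each row is the pose to reach, as a shift and turn from the pose commanded when the call began, turning the shorter way round; what a row does not reach only later rows make up. The controller multiplies each number of a shift by 0.1 m and each number of a turn by 360 degrees. A row lasts 1/12 s, in which the tool goes at most 41.7 mm and 7.16 degrees, less where a joint would pass 70% of its speed; a pose out of reach is approached as far as the arm can. A call with a number of a shift or a turn outside -1 to 1 is refused whole. A call with a gripper value outside its range is refused whole. OPENING is the gripper command: -1 is shut, 1 is fully open, values between are in proportion, set as the call begins (- or left out, the last holds). The fingers move at their own pace and stop on an object; the grip force is fixed at half the most. Time passes only in rows, so rows that repeat a pose let the fingers close. It gives the time, the measured TCP pose, the force and the opening at its end, in the units of the state.
- manip.observe(): the state, without advancing time (a new reading comes with each control period).
- manip.get_image(name): name is "scene" or "side" or "wrist"; returns a dict with "pixels" (400x640x3 uint8, red, green, blue), "vertical_fov" (degrees; the focal length in pixels is half the picture's height over the tangent of half this angle, whatever the lens; pixels are square), "cx", "cy" (the principal point, pixels), "origin" and "attitude" of the camera in the world. Camera axes: x right, y up, looking along -z (the intrinsics and any distortion apply to the point x, -y, -z); pixel columns grow to the right and rows downward; lengths in m; the calibration is good to about 2 mm. The wrist camera is an equidistant fisheye: a pixel r from the principal point sees the ray r / f radians off the axis. A picture is of the moment at which its call begins. There is no depth.
- manip.job_done(): hands the job in, once; it reports no verdict.
Trained networks look in the newest picture that a camera, given by its name, has taken for a name from the list of things; names that differ only in an ending like _2 or _b are one class to them, and where a whole thing is asked for, a point or a joint stands for the part that bears it (a point fixed in the world has none). Each returns a list of dicts, best first, with "p" (0 to 1); they miss things now and then, are a little off and sometimes report something else, mostly with a low value. They report only what shows in the picture. A call takes as long as a camera call.
- manip.spot_in(query, camera): "uv" ([column, row] in pixels, amid what is visible of it).
- manip.place_of(query, camera): "uv" ([column, row] in pixels: a listed point, or the origin of a listed thing).
The state is a dict: "time_s": time; "joint_pos": joint angles; "joint_velocities": joint speeds; "joint_torque": joint torques, N m; "eef_pos": TCP position; "eef_rot": TCP orientation; "wrist_force": force on the tool from outside, world axes, zero at the start; "torque": the same for the moment, N m; "width": finger opening in m.
Only numpy, scipy, OpenCV 4.12 (cv2) and the standard library are available. Lean on these libraries where they do the work, as an engineer would, in place of code of your own. Each camera call takes 0.05 s, during which the arm holds its last target.

## Working session

There is one attempt and no reset: what is moved stays moved. The work goes in short steps, Python scripts to look and compute and a shell command to move; the robot and the scene stay as the last step left them, time stands still between calls to the robot, and variables do not carry over. Pictures are saved under pics/ and viewed, and the job is handed in when it is done.

```bash
ls; mkdir -p pics
python3 - <<'E'
from rig import manip
import cv2
print(manip.observe(), manip.tips_ahead)
for n in ["scene","side","wrist"]:
    d=manip.get_image(n); cv2.imwrite(f"pics/{n}0.png",d["pixels"][:,:,::-1]); print(n,{k:v for k,v in d.items() if k!="pixels"})
E
```

```text
pics
{'time_s': 0.0, 'joint_pos': array([ 1.30998851e+00,  3.14231292e-01, -4.80743610e-02,  1.21021269e+00,
        1.66414463e-05,  1.57078402e+00]), 'joint_velocities': array([-0.00074763, -0.00096038, -0.00022625,  0.0032278 ,  0.00136335,
       -0.00317072]), 'joint_torque': array([-1.59676467e-03, -5.39587104e+01,  3.39747262e+01,  1.90102682e-02,
       -4.83875613e-05,  5.22741018e-06]), 'eef_pos': array([0.15464078, 0.57943496, 0.40383323]), 'eef_rot': array([-4.08465294e-01, -3.11468180e+00,  2.67835881e-03]), 'wrist_force': array([-1.12388793,  0.02907758, -0.48034583]), 'torque': array([-0.00501526, -0.07115779, -0.04974776]), 'width': 0.0856980856050307} 0.1734
scene {'vertical_fov': 43.561047806900824, 'cx': 319.56468287549365, 'cy': 198.57066299262837, 'origin': array([1.16133802, 0.83769439, 0.80828143]), 'attitude': array([0.40669117, 1.1746685 , 2.18686444])}
side {'vertical_fov': 46.17353212808591, 'cx': 314.3512427376593, 'cy': 195.55212478646527, 'origin': array([ 0.80061095, -0.52487408,  0.90510771]), 'attitude': array([0.67124786, 0.14947863, 0.45784764])}
wrist {'vertical_fov': 65.70646984690485, 'cx': 319.26854830889306, 'cy': 200.61889536572488, 'origin': array([0.09026516, 0.59719665, 0.37344795]), 'attitude': array([-0.23125716, -0.17595648,  1.30169301])}
```

View pics/scene0.png

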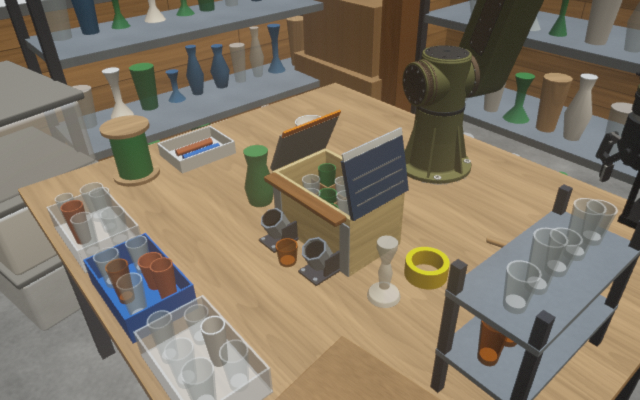

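View pics/side0.png

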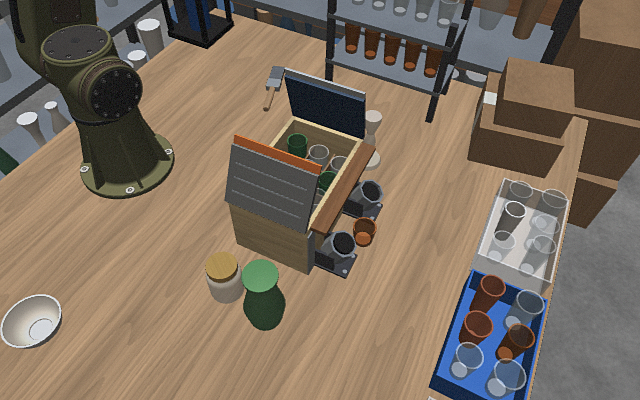

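```bash
cat > h.py <<'E'
from rig import manip
import numpy as np, cv2
from scipy.spatial.transform import Rotation as R
from scipy.optimize import least_squares
def cam(n):
    d=manip.get_image(n); d['n']=n; d['f']=200/np.tan(np.radians(d['vertical_fov'])/2); return d
def proj(d,P):
    p=R.from_rotvec(d['attitude']).inv().apply(np.atleast_2d(P)-d['origin']); x,y,z=p[:,0],-p[:,1],-p[:,2]
    if d['n']=='wrist':
        r=np.hypot(x,y);t=np.arctan2(r,z);s=t/np.maximum(r,1e-9)
    else: s=1/z
    return np.c_[d['cx']+d['f']*s*x, d['cy']+d['f']*s*y]
E
python3 - <<'E'
from h import *
ds={}
for n in ["scene","side"]:
    ds[n]=cam(n)
names="crate leaf_grey_hinge leaf_grey_face leaf_navy_hinge leaf_navy_face lock_grey_rim lock_grey_foot lock_navy_rim lock_navy_foot votive vase candlestick jar tape".split()
for q in names:
    for n in ds:
        print(q,n,[(np.round(r['uv']).tolist(),round(r['p'],2)) for r in manip.place_of(q,n)[:3]])
print(manip.observe()['time_s'])
E
```

```text
crate scene [([336.0, 235.0], 0.57)]
crate side [([298.0, 210.0], 0.85)]
leaf_grey_hinge scene [([298.0, 158.0], 0.61)]
leaf_grey_hinge side [([265.0, 214.0], 0.65)]
leaf_grey_face scene [([306.0, 133.0], 0.71)]
leaf_grey_face side [([272.0, 171.0], 0.96)]
leaf_navy_hinge scene [([290.0, 260.0], 0.64), ([378.0, 207.0], 0.56), ([336.0, 235.0], 0.53)]
leaf_navy_hinge side [([329.0, 128.0], 0.66), ([368.0, 161.0], 0.58)]
leaf_navy_face scene [([378.0, 164.0], 0.56)]
leaf_navy_face side [([326.0, 94.0], 0.62), ([225.0, 289.0], 0.41), ([297.0, 212.0], 0.16)]
lock_grey_rim scene [([270.0, 215.0], 0.56)]
lock_grey_rim side []
lock_grey_foot scene []
lock_grey_foot side []
lock_navy_rim scene [([317.0, 248.0], 0.95)]
lock_navy_rim side [([230.0, 288.0], 0.53)]
lock_navy_foot scene [([316.0, 248.0], 0.29)]
lock_navy_foot side []
votive scene [([290.0, 259.0], 0.72)]
votive side [([362.0, 236.0], 0.59), ([227.0, 288.0], 0.51)]
vase scene [([258.0, 202.0], 0.8)]
vase side [([265.0, 314.0], 0.73)]
candlestick scene [([382.0, 298.0], 0.87)]
candlestick side [([368.0, 162.0], 0.68)]
jar scene []
jar side [([228.0, 290.0], 0.88)]
tape scene [([424.0, 277.0], 0.76)]
tape side []
1.65
```

```bash
cat >> h.py <<'E'
def W(c,p):
    p=np.atleast_2d(p); return R.from_euler('z',c[2]).apply(p)+[c[0],c[1],0]
def G(a,d,h,x=0): return [x,.14-d*np.cos(a)+h*np.sin(a),.165+d*np.sin(a)+h*np.cos(a)]
def N(a,d,h,x=0): return [x,-.14+d*np.cos(a)-h*np.sin(a),.165+d*np.sin(a)+h*np.cos(a)]
E
python3 - <<'E'
from h import *
S=cam('scene');D=cam('side')
def model(v):
    c=v[:3];a,b=v[3],v[4]
    return [('S',(336,235),[0,0,0]),('D',(298,210),[0,0,0]),('S',(298,158),G(0,0,0)),('D',(265,214),G(0,0,0)),('S',(306,133),G(a,.1,.012)),('D',(272,171),G(a,.1,.012)),
    ('S',(378,207),N(0,0,0)),('D',(329,128),N(0,0,0)),('S',(378,164),N(b,.1,.012)),('D',(326,94),N(b,.1,.012)),('S',(270,215),[-.145,.08,.08]),('S',(317,248),[-.145,-.08,.08]),('D',(343,243),[-.145,.08,.08]),('D',(371,191),[-.145,-.08,.08])]
def res(v,full=False):
    m=model(v);r=np.array([proj(S if k=='S' else D,W(v,p))[0]-uv for k,uv,p in m])
    return r if full else r.ravel()
s=least_squares(res,[.45,.1,3.1,1.2,1.2],loss='soft_l1',f_scale=2)
print(s.x);print(np.round(res(s.x,True),1).tolist())
v=s.x
for d,n in((S,'scene'),(D,'side')):
    im=d['pixels'][:,:,::-1].copy()
    a,b=v[3:]
    for p in [G(a,.142,.006,x) for x in(-.09,.09)]+[N(b,.153,.012,x) for x in(-.09,.09)]+[[-.145,y,.08] for y in(-.08,.08)]+[[x,y,.165] for x in(-.09,.09) for y in(-.14,.14)]+[[x,y,0] for x in(-.09,.09) for y in(-.14,.14)]:
        u=proj(d,W(v,p))[0]; cv2.circle(im,tuple(np.round(u).astype(int).tolist()),2,(0,0,255),-1)
    cv2.imwrite(f'pics/fit_{n}.png',cv2.resize(im[80:340,180:480],None,fx=2.2,fy=2.2))
# bystanders
def tri(us,ud,z=0):
    f=lambda q: np.r_[proj(S,[q[0],q[1],z])[0]-us if us else [],proj(D,[q[0],q[1],z])[0]-ud if ud else []]
    return least_squares(f,[.5,.1]).x.round(3)
print('votive',tri((290,259),(362,236)),'vase',tri((258,202),(265,314)),'candle',tri((382,298),(368,162)),'jar',tri(None,(228,290)),'tape',tri((424,277),None))
E
```

```text
[0.47071484 0.06596392 3.15719865 1.08949831 1.37816051]
[[0.3, -1.1], [1.4, 4.1], [1.8, 1.6], [0.6, 0.8], [1.4, -1.6], [-0.2, -0.5], [0.4, -2.7], [-2.6, -0.4], [0.1, 0.5], [0.5, 0.6], [1.2, 3.1], [-3.7, 0.7], [-0.0, 0.5], [0.4, -0.1]]
votive [0.628 0.073] vase [ 0.533 -0.195] candle [0.549 0.304] jar [ 0.431 -0.182] tape [0.427 0.323]
```

View pics/fit_scene.png

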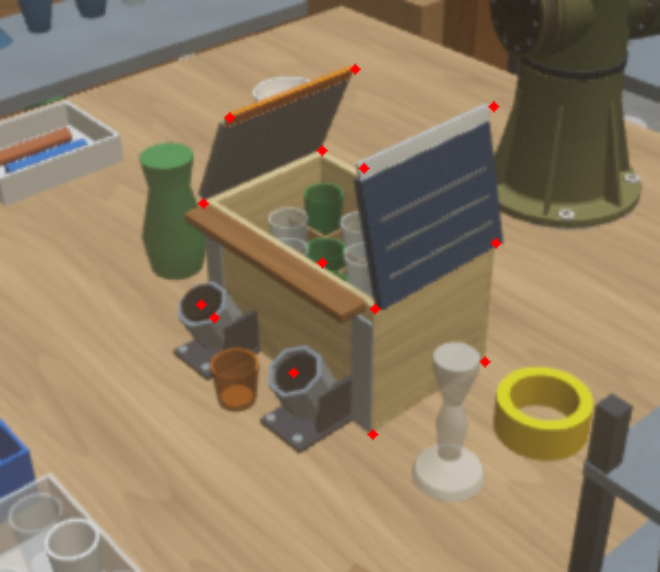

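View pics/fit_side.png

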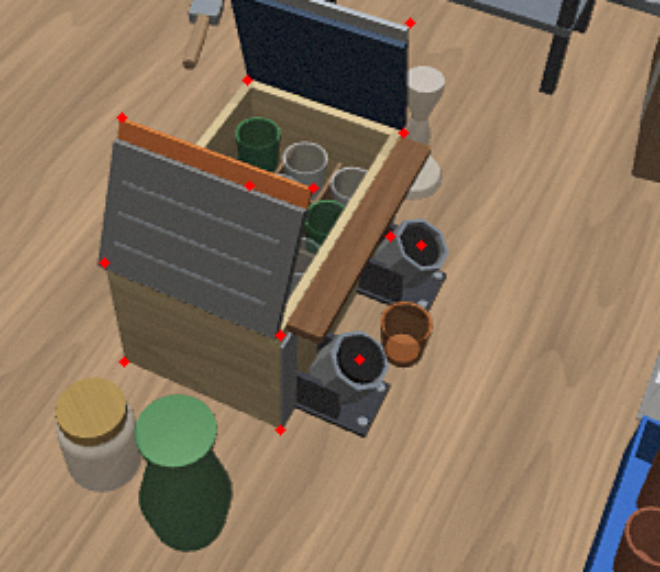

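```bash
python3 -m handwheel '[[[0.3,0,1],[0,0,0.044]],[[0.3,0,1],[0,0,0.044]],[[1,-1,1],[0,0,0.044]],[[1,-1,1],[0,0,0.044]],[[1,-1,1],[0,0,0.044]],[[1,-1,1],[0,0,0.044]]]' -1
python3 -m handwheel '[[[1,-1,0.5],[0,0,0]],[[1,-1,0.5],[0,0,0]],[[1,-1,0.5],[0,0,0]],[[1,-1,0.5],[0,0,0]]]'
python3 -m handwheel '[[[0.8,-1,0],[0,0,0]],[[0.8,-1,0],[0,0,0]],[[0.8,-1,0],[0,0,0]],[[0.8,-1,0],[0,0,0]]]'
python3 -m handwheel '[[[0.4,-1,0],[0,0,0]],[[0.4,-1,0],[0,0,0]],[[0.4,-1,0],[0,0,0]],[[0.4,-1,0],[0,0,0]]]'
```

```text
time_s: 2.25
eef_pos: [0.2576, 0.4757, 0.5069]
eef_rot: [-0.017, 3.138, 0.0]
wrist_force: [-0.1, 1.2, 0.5]
width: 0.0122
time_s: 2.58
eef_pos: [0.3564, 0.3776, 0.5563]
eef_rot: [-0.022, 3.14, 0.001]
wrist_force: [0.9, 0.4, 0.3]
width: 0.0003
time_s: 2.92
eef_pos: [0.4377, 0.2755, 0.5547]
eef_rot: [-0.015, 3.14, -0.004]
wrist_force: [-0.6, 0.5, -0.5]
width: -0.0001
time_s: 3.25
eef_pos: [0.4758, 0.1766, 0.5547]
eef_rot: [-0.017, 3.141, -0.002]
wrist_force: [-0.0, -0.6, 0.3]
width: -0.0001
```

```bash
python3 -m handwheel '[[[0,-1,0],[0,0,0]],[[0,-1,0],[0,0,0]],[[0,-1,0],[0,0,0]]]'
python3 -m handwheel '[[[0,-1,0],[0,0,0]],[[0,-1,0],[0,0,0]],[[0,-1,0],[0,0,0]]]'
python3 -m handwheel '[[[0,-1,0],[0,0,0]],[[0,-1,0],[0,0,0]],[[0,-1,0],[0,0,0]],[[0,-1,0],[0,0,0]],[[0,-1,0],[0,0,0]]]'
python3 - <<'E'
from h import *
d=cam('side');cv2.imwrite('pics/s1.png',d['pixels'][:,:,::-1]); print(manip.observe())
print(R.from_rotvec(manip.observe()['eef_rot']).as_matrix().round(3))
E
```

```text
time_s: 3.5
eef_pos: [0.4742, 0.0776, 0.5548]
eef_rot: [0.023, -3.141, 0.002]
wrist_force: [0.4, -0.1, 0.2]
width: 0.0001
time_s: 3.75
eef_pos: [0.4744, -0.0228, 0.5548]
eef_rot: [-0.022, 3.141, -0.002]
wrist_force: [-0.7, 0.8, 0.2]
width: -0.0001
time_s: 4.17
eef_pos: [0.4748, -0.1203, 0.5545]
eef_rot: [0.022, -3.141, -0.001]
wrist_force: [-0.3, -0.2, -0.5]
width: -0.0
{'time_s': 4.2167, 'joint_pos': array([-2.46995957e-01,  8.55077862e-02,  8.79882445e-03,  1.49444290e+00,
        8.69716723e-04, -2.62561391e-01]), 'joint_velocities': array([ 0.02326343, -0.00606728, -0.00229476, -0.00011714, -0.0011951 ,
       -0.00359399]), 'joint_torque': array([-1.09276906e+00, -3.96982455e+01,  3.45299077e+01, -5.02348272e-02,
       -6.27581659e-02, -7.58497539e-03]), 'eef_pos': array([ 0.47483579, -0.11958594,  0.55459876]), 'eef_rot': array([ 2.44486623e-02, -3.14137232e+00, -1.46274013e-03]), 'wrist_force': array([0.07601896, 0.89755978, 1.08794525]), 'torque': array([ 0.00422381, -0.03995316, -0.04056545]), 'width': 1.6063063602470464e-06}
[[-1.    -0.016 -0.   ]
 [-0.016  1.     0.001]
 [ 0.     0.001 -1.   ]]
```

```bash
python3 -m handwheel '[[[0,0,-1],[0,0,0]],[[0,0,-1],[0,0,0]],[[0,0,-1],[0,0,0]],[[0,0,-1],[0,0,0]]]'
python3 -m handwheel '[[[0,0,-0.22],[0,0,0]],[[0,0.4,-0.22],[0,0,0]],[[0,0.55,-0.22],[0,0,0]],[[0,0.55,-0.22],[0,0,0]],[[0,0.55,-0.22],[0,0,0]]]'
```

```text
time_s: 4.55
eef_pos: [0.4734, -0.1181, 0.4504]
eef_rot: [0.028, -3.134, -0.004]
wrist_force: [-0.6, -0.2, -0.2]
width: -0.0002
time_s: 4.97
eef_pos: [0.4753, -0.0638, 0.4344]
eef_rot: [-0.03, 3.139, -0.001]
wrist_force: [0.4, -0.3, -0.7]
width: 0.0001
```

View pics/s1.png

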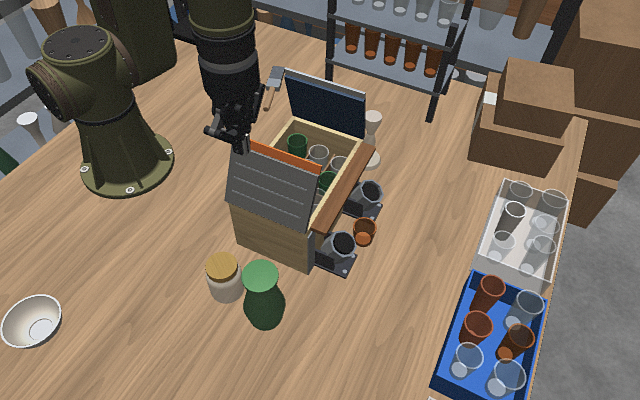

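```bash
python3 -m handwheel '[[[0,0.2,-0.03],[0,0,0]],[[0,0.37,-0.14],[0,0,0]],[[0,0.48,-0.25],[0,0,0]],[[0,0.58,-0.36],[0,0,0]],[[0,0.65,-0.47],[0,0,0]],[[0,0.7,-0.58],[0,0,0]],[[0,0.73,-0.66],[0,0,0]],[[0,0.73,-0.66],[0,0,0]]]'
python3 - <<'E'
from h import *
d=cam('side');cv2.imwrite('pics/s2.png',d['pixels'][:,:,::-1]);
E
```

```text
time_s: 5.63
eef_pos: [0.474, 0.008, 0.3646]
eef_rot: [0.026, -3.138, 0.0]
wrist_force: [-0.9, -1.0, 0.7]
width: 0.0001
```

View pics/s2.png

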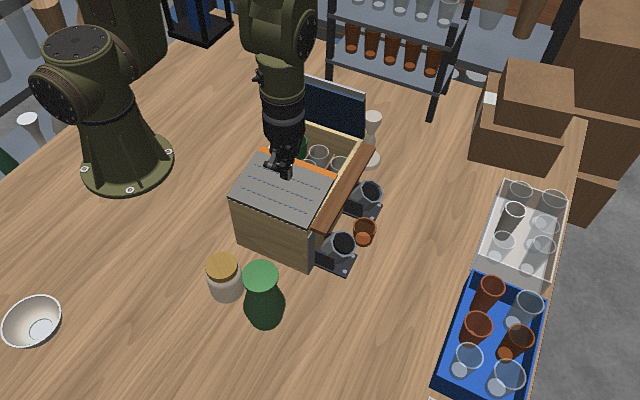

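```bash
python3 -m handwheel '[[[0,0.03,-0.1],[0,0,0]],[[0,0.03,-0.2],[0,0,0]],[[0,0.03,-0.2],[0,0,0]]]'
python3 -m handwheel '[[[0,0,-0.05],[0,0,0]],[[0,0,-0.05],[0,0,0]]]'
```

```text
time_s: 5.93
eef_pos: [0.4749, 0.0107, 0.3502]
eef_rot: [-0.024, 3.138, 0.001]
wrist_force: [-11.9, 1.2, 35.3]
width: 0.0001
time_s: 6.1
eef_pos: [0.4746, 0.0107, 0.3499]
eef_rot: [-0.024, 3.135, 0.001]
wrist_force: [-27.5, 1.2, 74.6]
width: 0.0001
```

```bash
python3 -m handwheel '[[[0,0,0.5],[0,0,0]],[[0,0,1],[0,0,0]],[[0,0,1],[0,0,0]],[[0,0,1],[0,0,0]]]'
python3 -m handwheel '[[[0,0,0.9],[0,0,0]],[[0,0,0.9],[0,0,0]],[[0,0,0.9],[0,0,0]],[[0,1,0.9],[0,0,0]],[[0,1,0.9],[0,0,0]],[[0,1,0.9],[0,0,0]],[[0,1,0.9],[0,0,0]]]'
python3 - <<'E'
from h import *
d=cam('side');cv2.imwrite('pics/s3.png',d['pixels'][:,:,::-1]); 
d=cam('scene');cv2.imwrite('pics/c3.png',d['pixels'][:,:,::-1]);
E
```

```text
time_s: 6.43
eef_pos: [0.476, 0.0105, 0.4461]
eef_rot: [-0.024, 3.134, 0.0]
wrist_force: [-0.3, 0.9, -0.3]
width: -0.0
time_s: 7.02
eef_pos: [0.4749, 0.1133, 0.53]
eef_rot: [0.03, -3.14, -0.001]
wrist_force: [-1.1, -0.5, -1.5]
width: -0.0002
```

View pics/s3.png

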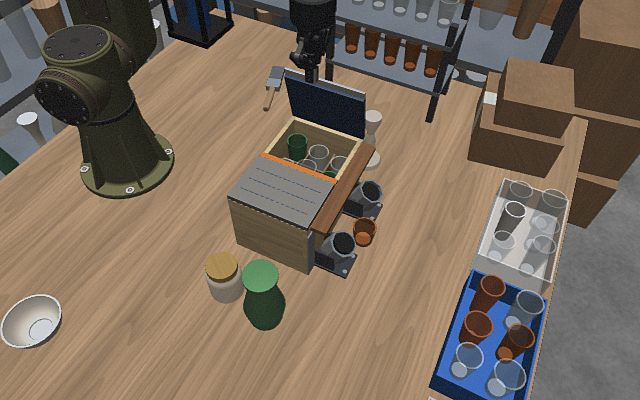

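View pics/c3.png

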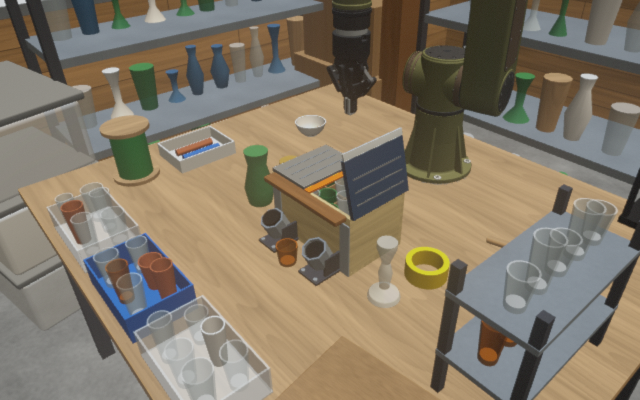

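The grey leaf lies flat (side view, orange edge at (300,165)) and the navy one is untouched. Next I'll go over to the navy leaf's outer side.

```bash
python3 -m handwheel '[[[0,1,0],[0,0,0]],[[0,1,0],[0,0,0]],[[0,1,0],[0,0,0]]]'
python3 -m handwheel '[[[0,0.6,0],[0,0,0]],[[0,0.6,0],[0,0,0]],[[0,0.6,-0.95],[0,0,0]],[[0,0.6,-0.95],[0,0,0]],[[0,0.6,-0.95],[0,0,0]],[[0,0.6,-0.95],[0,0,0]]]'
```

```text
time_s: 7.37
eef_pos: [0.4751, 0.2123, 0.5308]
eef_rot: [0.024, -3.141, -0.002]
wrist_force: [-0.0, -0.9, -0.0]
width: 0.0001
time_s: 7.87
eef_pos: [0.4738, 0.2688, 0.4317]
eef_rot: [0.022, -3.134, 0.007]
wrist_force: [-0.3, -0.6, -0.7]
width: 0.0001
```

```bash
python3 -m handwheel '[[[0,-0.3,0],[0,0,0]],[[0,-0.55,0],[0,0,0]],[[0,-0.7,0],[0,0,0]],[[0,-0.85,-0.04],[0,0,0]],[[0,-0.99,-0.1],[0,0,0]]]'
python3 -m handwheel '[[[0,-0.12,-0.08],[0,0,0]],[[0,-0.22,-0.18],[0,0,0]],[[0,-0.33,-0.3],[0,0,0]],[[0,-0.4,-0.42],[0,0,0]],[[0,-0.46,-0.54],[0,0,0]],[[0,-0.5,-0.66],[0,0,0]],[[0,-0.51,-0.76],[0,0,0]],[[0,-0.51,-0.81],[0,0,0]]]'
python3 -m handwheel '[[[0,0,-0.05],[0,0,0]],[[0,0,-0.05],[0,0,0]]]'
```

```text
time_s: 8.28
eef_pos: [0.4758, 0.1703, 0.4294]
eef_rot: [-0.022, 3.137, 0.004]
wrist_force: [0.9, 2.1, 4.6]
width: -0.0001
time_s: 8.95
eef_pos: [0.4756, 0.1193, 0.3499]
eef_rot: [-0.021, 3.137, -0.002]
wrist_force: [-20.9, -8.9, 73.9]
width: -0.0002
time_s: 9.12
eef_pos: [0.4751, 0.1194, 0.3499]
eef_rot: [-0.022, 3.134, -0.002]
wrist_force: [-24.5, -10.9, 71.4]
width: -0.0003
```

```bash
python3 -m handwheel '[[[0,0,0.5],[0,0,0]],[[0,0,1],[0,0,0]],[[0,0,1],[0,0,0]],[[0,0,1],[0,0,0]]]'
python3 - <<'E'
from h import *
S=cam('scene');D=cam('side')
v=[.4707,.066,3.157]
for d,n,x0,y0 in((S,'scene',240,190),(D,'side',290,160)):
    im=d['pixels'][:,:,::-1].copy()
    cv2.imwrite(f'pics/n_{n}.png',im)
    k=6
    im=cv2.resize(im[y0:y0+100,x0:x0+120],None,fx=k,fy=k,interpolation=cv2.INTER_CUBIC)
    for y in(-.08,.08):
        t=np.linspace(0,2*np.pi,40); s,c=np.sin(np.radians(25)),np.cos(np.radians(25))
        for h,r,col in((0,.029,(0,0,255)),(0,.0245,(0,255,255)),(-.004,.0235,(0,255,0))):
            P=np.array([-.145-h*0-s*h,y,.08+c*h])+r*np.c_[np.cos(t)*c,np.sin(t),np.cos(t)*s]
            u=proj(d,W(v,P)); cv2.polylines(im,[np.round((u-[x0-.5,y0-.5])*k).astype(int)],True,col,1)
    cv2.imwrite(f'pics/z_{n}.png',im)
E
```

```text
time_s: 9.45
eef_pos: [0.4762, 0.1207, 0.4464]
eef_rot: [-0.023, 3.133, 0.004]
wrist_force: [1.0, -0.1, -0.2]
width: 0.0001
```

View pics/z_scene.png

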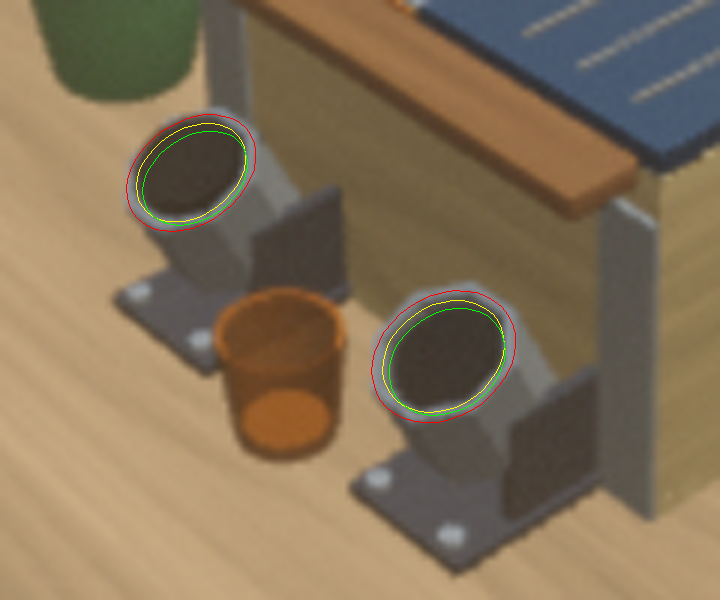

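View pics/z_side.png

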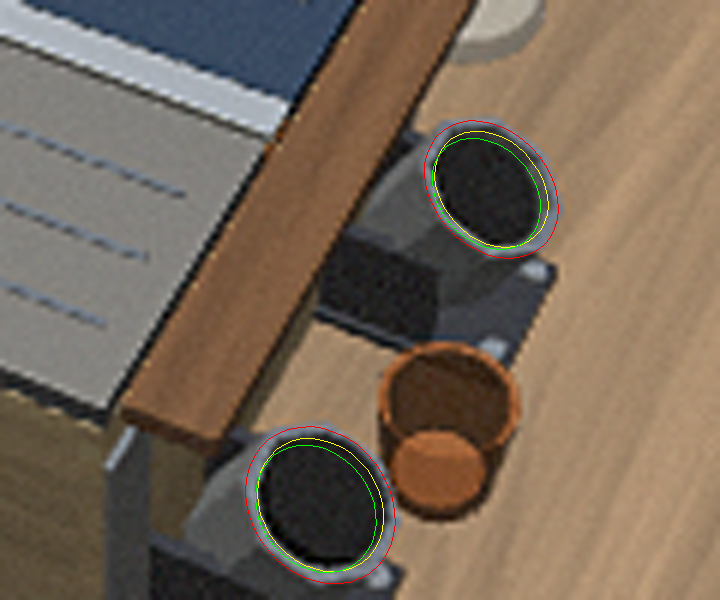

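View pics/n_side.png

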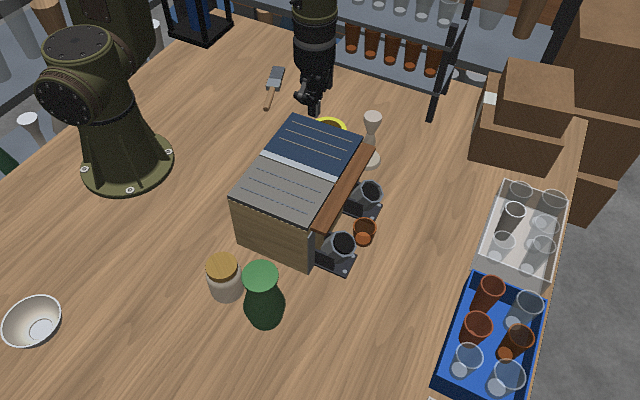

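Navy leaf is shut with its metal flange lapped over the grey leaf (side view (300,165)). The rim model matches both barrels within about 1 px. Next I'll move to the navy lock and tilt.

```bash
python3 -m handwheel '[[[1,0.14,0.3],[0,0,0]],[[1,0.14,0.3],[0,0,0]],[[1,0.14,0.3],[0,0,0]]]'
python3 -m handwheel '[[[1,0.14,0],[0,0.0694,0]],[[1,0.14,0],[0,0.0694,0]],[[1,0.14,0],[0,0.0694,0]],[[1,0.14,0],[0,0.0694,0]],[[1,0.14,0],[0,0.0694,0]]]'
python3 -m handwheel '[[[0.36,0,-0.8],[0,0,0]],[[0.36,0,-0.8],[0,0,0]],[[0.36,0,-0.8],[0,0,0]],[[0.36,0,-0.8],[0,0,0]]]'
python3 - <<'E'
from h import *
o=manip.observe();print(o['joint_pos'].round(2),o['eef_pos'],R.from_rotvec(o['eef_rot']).as_matrix().round(4)[:,2])
E
```

```text
time_s: 9.8
eef_pos: [0.577, 0.1348, 0.4693]
eef_rot: [0.024, -3.141, 0.0]
wrist_force: [0.0, 0.6, 0.8]
width: 0.0001
time_s: 10.22
eef_pos: [0.6773, 0.1486, 0.463]
eef_rot: [0.019, -2.69, -0.002]
wrist_force: [1.8, 0.4, -2.2]
width: 0.0003
time_s: 10.55
eef_pos: [0.7107, 0.1483, 0.3849]
eef_rot: [0.02, -2.696, -0.003]
wrist_force: [-1.1, -0.8, 0.7]
width: 0.0002
[0.19 0.88 0.79 1.91 0.08 0.16] [0.71066054 0.14827096 0.38492655] [-0.4309 -0.0013 -0.9024]
```

```bash
python3 -m handwheel '[[[0.02,0.02,-0.4],[0,0,0]],[[0.02,0.02,-0.9],[0,0,0]],[[0.02,0.02,-0.9],[0,0,0]],[[0.02,0.02,-0.9],[0,0,0]]]'
python3 - <<'E'
from h import *
d=cam('side');cv2.imwrite('pics/s5.png',d['pixels'][:,:,::-1]); 
d=cam('scene');cv2.imwrite('pics/c5.png',d['pixels'][:,:,::-1]); 
o=manip.observe();M=R.from_rotvec(o['eef_rot']).as_matrix();print(o['joint_pos'].round(2),o['eef_pos'],M.round(4)[:,2],o['eef_pos']+.1734*M[:,2],o['wrist_force'])
E
```

```text
time_s: 10.88
eef_pos: [0.7112, 0.1506, 0.2996]
eef_rot: [0.021, -2.7, -0.003]
wrist_force: [0.1, -0.3, 0.1]
width: 0.0001
[0.19 0.88 0.61 1.72 0.08 0.16] [0.71254806 0.15077182 0.30400683] [-4.209e-01  4.000e-04 -9.071e-01] [0.63955623 0.15084407 0.14671809] [ 0.29606322 -0.12566108  0.3810068 ]
```

View pics/c5.png

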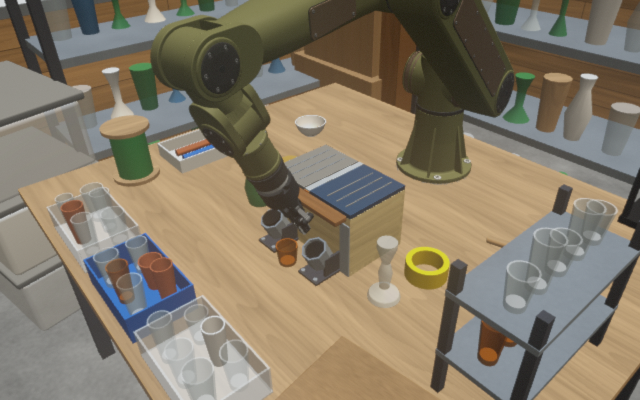

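View pics/s5.png

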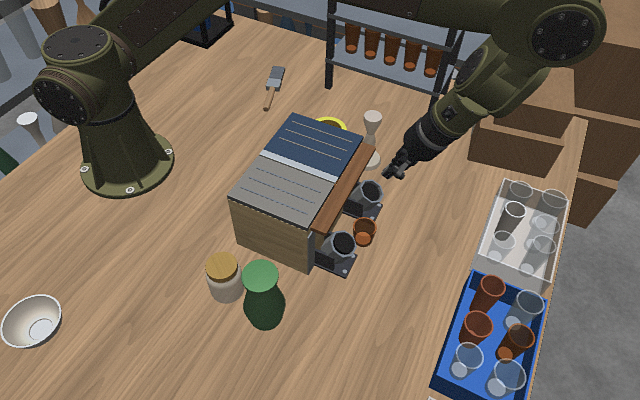

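```bash
python3 -m handwheel '[[[0,-0.02,-0.1],[0,0,0]],[[-0.1,-0.02,-0.32],[0,0,0]],[[-0.195,-0.024,-0.54],[0,0,0]],[[-0.195,-0.024,-0.54],[0,0,0]],[[-0.195,-0.024,-0.54],[0,0,0]]]'
cat >> h.py <<'E'
a=np.array([.4226,.0065,.9063]); rim={'g':np.array([.6169,-.0118,.08]),'n':np.array([.6145,.1482,.08])}
def st(k,pic=False):
    f=[];T=[]
    for _ in range(3):
        d=cam('side'); o=manip.observe();M=R.from_rotvec(o['eef_rot']).as_matrix();T.append(o['eef_pos']+.1734*M[:,2]);f.append(o['wrist_force'])
    q=np.array(T)-rim[k];f=np.array(f)
    print('t',o['time_s'],'h mm',(q@a*1e3).round(1),'perp',((q@[.9063,0,-.4226])*1e3).round(1),'dy',(q[:,1]*1e3).round(1),'f_ax',(f@a).round(1),'f',f.mean(0).round(1),'rot',o['eef_rot'].round(3))
    if pic: cv2.imwrite(pic,d['pixels'][:,:,::-1])
E
python3 -c "
from h import *
st('n','pics/s6.png')"
```

```text
time_s: 11.4
eef_pos: [0.6931, 0.1482, 0.2478]
eef_rot: [0.021, -2.705, -0.005]
wrist_force: [-0.4, -0.2, -0.4]
width: 0.0003
t 11.55 h mm [13.2 13.7 13.8] perp [0.9 1.4 1.7] dy [0.2 0.3 0.3] f_ax [ 0.4  0.7 -0.1] f [ 0.1 -0.2  0.3] rot [ 0.021 -2.709 -0.006]
```

View pics/s6.png

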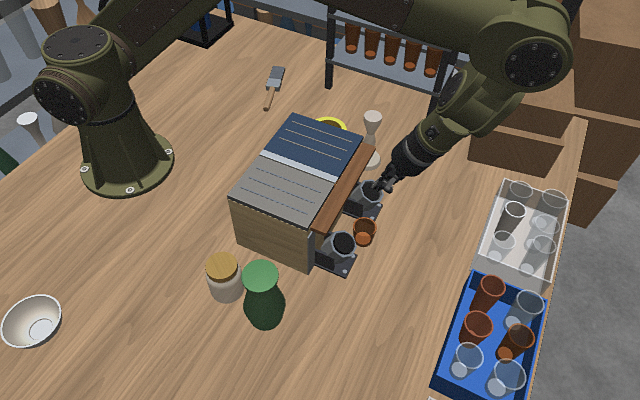

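```bash
python3 -m handwheel '[[[-0.021,0,-0.045],[0,0,0]],[[-0.021,0,-0.045],[0,0,0]]]'
python3 -c "
from h import *
st('n')"
python3 -m handwheel '[[[-0.008,0,-0.018],[0,0,0]],[[-0.008,0,-0.018],[0,0,0]]]'
python3 -c "
from h import *
st('n')"
```

```text
time_s: 11.72
eef_pos: [0.6915, 0.1484, 0.2426]
eef_rot: [0.021, -2.707, -0.005]
wrist_force: [0.3, -0.4, -0.3]
width: 0.0001
t 11.8667 h mm [6.4 6.3 6.2] perp [1.1 1.1 1. ] dy [0.2 0.1 0.1] f_ax [-0.3  0.2 -1. ] f [-0.  -0.1 -0.4] rot [ 0.021 -2.706 -0.005]
time_s: 12.03
eef_pos: [0.6902, 0.1483, 0.2401]
eef_rot: [0.021, -2.705, -0.005]
wrist_force: [0.6, -0.3, 0.5]
width: -0.0003
t 12.1833 h mm [3.8 3.9 3.9] perp [0.9 0.9 0.9] dy [0.1 0.1 0.1] f_ax [ 0.3  0.6 -0.5] f [0.1 0.2 0.1] rot [ 0.021 -2.705 -0.005]
```

```bash
python3 -m handwheel '[[[-0.008,0,-0.018],[0,0,0]],[[-0.008,0,-0.018],[0,0,0]]]'
python3 -c "
from h import *
st('n')"
python3 -m handwheel '[[[-0.008,0,-0.018],[0,0,0]],[[-0.008,0,-0.018],[0,0,0]]]'
python3 -c "
from h import *
st('n')"
```

```text
time_s: 12.35
eef_pos: [0.6894, 0.1483, 0.2383]
eef_rot: [0.021, -2.705, -0.005]
wrist_force: [0.2, -0.6, 0.5]
width: -0.0001
t 12.5 h mm [1.8 1.9 2. ] perp [0.9 0.9 1. ] dy [0.1 0.1 0.1] f_ax [ 0.1  0.5 -0.5] f [-0.1  0.2  0.1] rot [ 0.021 -2.705 -0.005]
time_s: 12.67
eef_pos: [0.6886, 0.1483, 0.2365]
eef_rot: [0.021, -2.705, -0.005]
wrist_force: [-0.3, 0.1, 0.4]
width: -0.0001
t 12.8167 h mm [-0.2 -0.1 -0. ] perp [1. 1. 1.] dy [0.1 0.1 0.1] f_ax [0.2 0.5 0.4] f [-0.3 -0.   0.5] rot [ 0.021 -2.705 -0.005]
```

```bash
python3 -m handwheel '[[[-0.008,0,-0.018],[0,0,0]],[[-0.008,0,-0.018],[0,0,0]]]'
python3 -c "
from h import *
st('n')"
python3 -m handwheel '[[[-0.004,0,-0.009],[0,0,0]],[[-0.004,0,-0.009],[0,0,0]]]'
python3 -c "
from h import *
st('n')"
```

```text
time_s: 12.98
eef_pos: [0.6878, 0.1483, 0.2347]
eef_rot: [0.021, -2.705, -0.005]
wrist_force: [-0.2, 0.6, 0.0]
width: 0.0004
t 13.1333 h mm [-2.1 -2.  -2. ] perp [1. 1. 1.] dy [0.1 0.1 0.1] f_ax [ 0.5 -0.  -0.5] f [ 0.2  0.  -0.1] rot [ 0.021 -2.705 -0.005]
time_s: 13.3
eef_pos: [0.6875, 0.1483, 0.234]
eef_rot: [0.021, -2.705, -0.005]
wrist_force: [-0.1, -0.5, -0.3]
width: -0.0001
t 13.45 h mm [-3.  -2.9 -2.9] perp [1.1 1.1 1.1] dy [0.1 0.1 0.1] f_ax [0.6 0.2 0.5] f [ 0.1 -0.3  0.4] rot [ 0.021 -2.705 -0.005]
```

```bash
python3 -m handwheel '[[[-0.004,0,-0.009],[0,0,0]],[[-0.004,0,-0.009],[0,0,0]]]'
python3 -c "
from h import *
st('n')"
python3 -m handwheel '[[[-0.004,0,-0.009],[0,0,0]],[[-0.004,0,-0.009],[0,0,0]]]'
python3 -c "
from h import *
st('n')"
```

```text
time_s: 13.62
eef_pos: [0.687, 0.1483, 0.233]
eef_rot: [0.021, -2.705, -0.005]
wrist_force: [0.0, -0.4, 0.1]
width: 0.0
t 13.7667 h mm [-4.  -4.  -3.9] perp [1.1 1.1 1.1] dy [0.1 0.1 0.1] f_ax [ 0.6 -0.   0.6] f [0.1 0.2 0.4] rot [ 0.021 -2.705 -0.005]
time_s: 13.93
eef_pos: [0.6868, 0.1483, 0.2327]
eef_rot: [0.021, -2.706, -0.005]
wrist_force: [0.4, -0.1, 3.3]
width: -0.0005
t 14.0833 h mm [-4.4 -4.4 -4.5] perp [1.2 1.2 1.2] dy [0.1 0.1 0.1] f_ax [2.2 2.8 2.9] f [0.4 0.3 2.7] rot [ 0.021 -2.706 -0.005]
```

Navy plunger felt at 4.3 mm below its rim, so it is locked. I'll back out along the axis and go to the grey lock.

```bash
python3 -m handwheel '[[[0.127,0,0.272],[0,0,0]],[[0.254,0,0.544],[0,0,0]],[[0.254,0,0.544],[0,0,0]],[[0.254,-0.4,0.544],[0,0,0]],[[0.254,-0.8,0.544],[0,0,0]],[[0.254,-0.8,0.544],[0,0,0]],[[0.254,-0.8,0.544],[0,0,0]]]'
python3 -m handwheel '[[[0.02,-0.4,0],[0,0,0]],[[0.02,-0.8,0],[0,0,0]],[[0.02,-0.8,0],[0,0,0]],[[0.02,-0.8,0],[0,0,0]]]'
python3 -c "
from h import *
st('g')"
```

```text
time_s: 14.67
eef_pos: [0.7122, 0.0658, 0.2865]
eef_rot: [0.016, -2.705, -0.006]
wrist_force: [0.1, 0.7, 0.3]
width: -0.0
time_s: 15.0
eef_pos: [0.7141, -0.0131, 0.2864]
eef_rot: [0.017, -2.705, -0.006]
wrist_force: [-0.6, 0.1, -0.4]
width: -0.0001
t 15.15 h mm [54.8 54.8 54.9] perp [0.9 0.9 0.9] dy [0.4 1.2 1.6] f_ax [-0.4 -0.8 -0.7] f [ 0.4  0.3 -0.8] rot [ 0.023 -2.705 -0.005]
```

```bash
python3 -m handwheel '[[[-0.09,-0.01,-0.195],[0,0,0]],[[-0.182,-0.01,-0.39],[0,0,0]],[[-0.182,-0.01,-0.39],[0,0,0]]]'
python3 -c "
from h import *
st('g')"
python3 -m handwheel '[[[-0.008,0,-0.018],[0,0,0]],[[-0.008,0,-0.018],[0,0,0]]]'
python3 -c "
from h import *
st('g')"
python3 -m handwheel '[[[-0.008,0,-0.018],[0,0,0]],[[-0.008,0,-0.018],[0,0,0]]]'
python3 -c "
from h import *
st('g','pics/s7.png')"
```

```text
time_s: 15.4
eef_pos: [0.6938, -0.0108, 0.244]
eef_rot: [0.024, -2.699, -0.005]
wrist_force: [-0.7, -1.4, -0.0]
width: 0.0001
t 15.55 h mm [ 9.9 11.7 12.9] perp [-0.5  0.2  0.8] dy [0.7 0.5 0.2] f_ax [ 0.1  0.6 -0.1] f [0.2 0.2 0.1] rot [ 0.023 -2.706 -0.004]
time_s: 15.72
eef_pos: [0.6958, -0.0123, 0.2469]
eef_rot: [0.022, -2.708, -0.005]
wrist_force: [-0.2, 0.8, -0.5]
width: 0.0002
t 15.8667 h mm [11.1 10.9 10.7] perp [1.3 1.2 1.1] dy [-0.7 -0.8 -0.9] f_ax [ 0.1  0.3 -0.1] f [-0.1 -0.3  0.1] rot [ 0.021 -2.707 -0.005]
time_s: 16.03
eef_pos: [0.6943, -0.0128, 0.244]
eef_rot: [0.021, -2.705, -0.005]
wrist_force: [-0.2, -0.3, 0.3]
width: 0.0001
t 16.1833 h mm [7.9 7.9 8. ] perp [0.8 0.8 0.8] dy [-1. -1. -1.] f_ax [ 0.5  0.1 -0. ] f [0.1 0.4 0.2] rot [ 0.021 -2.705 -0.005]
```

View pics/s7.png

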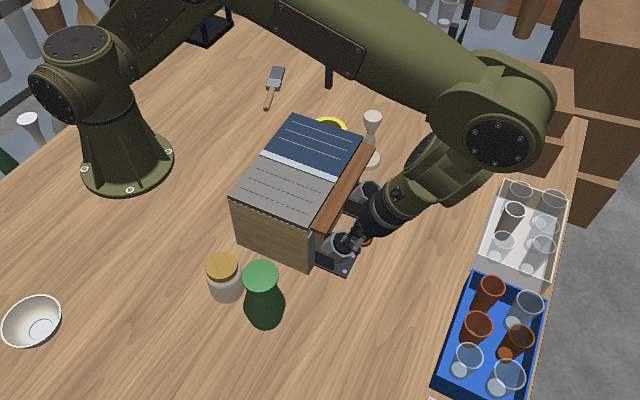

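```bash
python3 -m handwheel '[[[-0.006,0,-0.014],[0,0,0]],[[-0.006,0,-0.014],[0,0,0]]]'
python3 -c "
from h import *
st('g')"
python3 -m handwheel '[[[-0.004,0,-0.009],[0,0,0]],[[-0.004,0,-0.009],[0,0,0]]]'
python3 -c "
from h import *
st('g')"
```

```text
time_s: 16.35
eef_pos: [0.6937, -0.0127, 0.2426]
eef_rot: [0.021, -2.706, -0.005]
wrist_force: [0.9, 0.2, 1.9]
width: -0.0002
t 16.5 h mm [6.6 6.6 6.5] perp [1.  0.9 0.9] dy [-0.9 -0.9 -0.9] f_ax [1.  1.2 0.7] f [0.9 0.  0.7] rot [ 0.021 -2.706 -0.005]
time_s: 16.67
eef_pos: [0.6933, -0.0127, 0.2419]
eef_rot: [0.021, -2.706, -0.005]
wrist_force: [0.2, -0.4, 1.9]
width: 0.0002
t 16.8167 h mm [5.7 5.7 5.7] perp [0.9 0.9 0.9] dy [-0.9 -0.9 -0.9] f_ax [2.2 2.  1.7] f [ 0.9 -0.2  1.7] rot [ 0.021 -2.706 -0.005]
```

Grey plunger felt at +6 mm, so it is the one still out. Pressing it.

```bash
python3 -m handwheel '[[[-0.02,0,-0.04],[0,0,0]],[[-0.04,0,-0.08],[0,0,0]],[[-0.055,0,-0.118],[0,0,0]],[[-0.069,0,-0.148],[0,0,0]],[[-0.069,0,-0.148],[0,0,0]]]'
python3 -c "
from h import *
st('g')"
python3 -m handwheel '[[[-0.006,0,-0.014],[0,0,0]],[[-0.006,0,-0.014],[0,0,0]]]'
python3 -c "
from h import *
st('g')"
```

```text
time_s: 17.23
eef_pos: [0.6865, -0.0128, 0.2275]
eef_rot: [0.021, -2.707, -0.004]
wrist_force: [1.7, -0.0, 4.7]
width: -0.0001
t 17.3833 h mm [-10.4 -10.5 -10.5] perp [1. 1. 1.] dy [-1. -1. -1.] f_ax [5.1 6.7 6.2] f [ 1.4 -0.8  6. ] rot [ 0.021 -2.706 -0.004]
time_s: 17.55
eef_pos: [0.6862, -0.0128, 0.2273]
eef_rot: [0.021, -2.708, -0.004]
wrist_force: [2.8, 0.1, 13.6]
width: -0.0001
t 17.7 h mm [-10.6 -10.6 -10.6] perp [1. 1. 1.] dy [-1.1 -1.  -1.1] f_ax [11.2 11.4 12.3] f [ 1.9 -0.8 11.9] rot [ 0.021 -2.708 -0.004]
```

```bash
python3 -m handwheel '[[[0.017,0,0.036],[0,0,0]],[[0.038,0,0.082],[0,0,0]],[[0.038,0,0.082],[0,0,0]],[[0.038,0,0.082],[0,0,0]]]'
python3 -c "
from h import *
st('g')"
```

```text
time_s: 18.03
eef_pos: [0.6894, -0.0126, 0.2333]
eef_rot: [0.021, -2.705, -0.005]
wrist_force: [-1.0, 0.9, -0.3]
width: -0.0
t 18.1833 h mm [-4.1 -4.1 -4.1] perp [0.8 0.9 0.8] dy [-0.8 -0.8 -0.8] f_ax [ 1.5  0.5 -1.3] f [ 0.3 -0.3  0.1] rot [ 0.021 -2.704 -0.005]
```

Released with no force at -4.1 mm, so it is caught. Backing away.

```bash
python3 -m handwheel '[[[0.127,0,0.272],[0,0,0]],[[0.254,0,0.544],[0,0,0]],[[0.38,0,0.815],[0,0,0]],[[0.38,0,0.815],[0,0,0]]]'
python3 -m handwheel '[[[0.3,0,1],[0,0,0]],[[0.3,0,1],[0,0,0]],[[0.3,0,1],[0,0,0]],[[0.3,0,1],[0,0,0]],[[0.3,0,1],[0,0,0]],[[0.3,0,1],[0,0,0]]]'
python3 - <<'E'
from h import *
v=[.4707,.066,3.157]
ims=[]
for n,x0,y0 in(('scene',240,150),('side',290,130)):
    d=cam(n);im=d['pixels'][:,:,::-1].copy();cv2.imwrite(f'pics/e_{n}.png',im)
    ims.append(cv2.resize(im[y0:y0+150,x0:x0+130],None,fx=3,fy=3,interpolation=cv2.INTER_CUBIC))
cv2.imwrite('pics/e_z.png',np.hstack(ims))
o=manip.observe();print(o['time_s'],o['wrist_force'],o['joint_velocities'].round(3))
for n in('votive','vase','candlestick','jar','tape'):
    print(n,[(c,r['uv'],r['p']) for c in('scene','side') for r in manip.place_of(n,c)[:1]])
E
```

```text
time_s: 18.52
eef_pos: [0.7296, -0.0127, 0.3207]
eef_rot: [0.021, -2.713, -0.005]
wrist_force: [1.5, -0.3, 1.1]
width: -0.0003
time_s: 19.02
eef_pos: [0.7573, -0.0127, 0.4139]
eef_rot: [0.021, -2.704, -0.005]
wrist_force: [-1.0, 0.0, 0.1]
width: -0.0001
19.1167 [ 0.85758304 -0.31374978  0.84332778] [-0.    -0.009 -0.01  -0.    -0.    -0.001]
votive [('scene', [287.2, 260.4], 0.88), ('side', [360.7, 241.9], 0.89)]
vase [('scene', [256.6, 199.3], 0.56), ('side', [265.6, 311.6], 0.59)]
candlestick [('scene', [383.5, 297.7], 0.83), ('side', [364.6, 161.0], 0.85)]
jar [('side', [230.0, 288.8], 0.84)]
tape [('scene', [422.9, 275.8], 0.96)]
```

View pics/e_z.png

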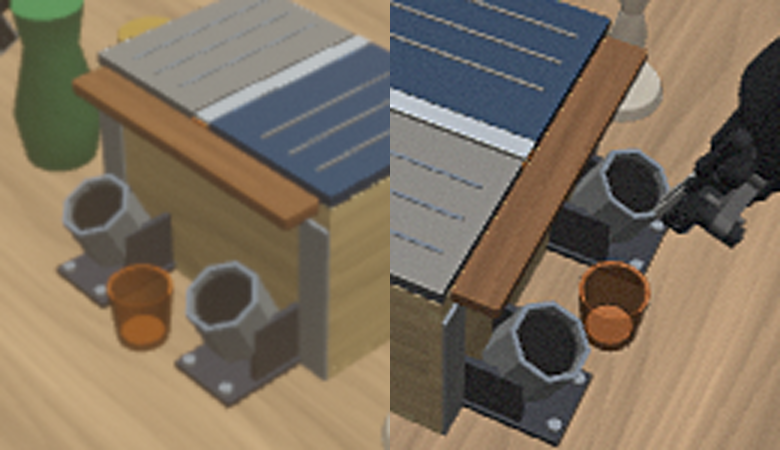

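View pics/e_side.png

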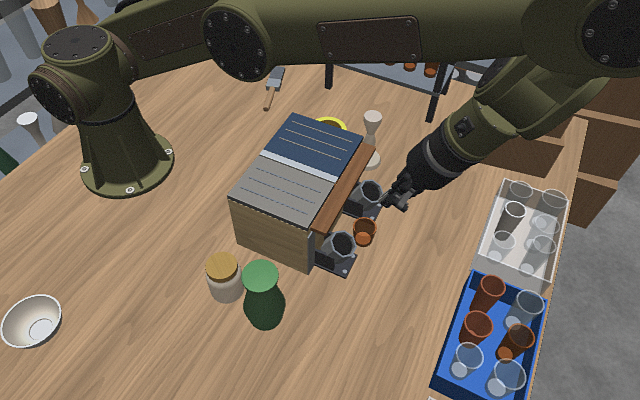

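Both leaves lie flat with the flange lapped, both plungers sit inside their barrels, nothing around has moved, and the arm is clear.

```bash
python3 -c "
from rig import manip
print(manip.job_done())"
```

```text
the job is handed in; nothing more can be done
None
```

I closed the grey leaf first, then the navy one with its flange over the grey leaf's orange edge. I clicked in the grey-side lock, which was the one still out, and handed in at about 19 s of the 72 s allowed.

- **Leaves:** I pressed each one down to a firm stop at about 70–75 N. That was harder than needed, but under the 120 N wrist limit. The final pictures show both lying flat with the flange lapped; I did not measure the leaf angles themselves.
- **Navy lock:** I felt its plunger about 4.3 mm below the rim with roughly 2.5 N, so it was already locked and I left it that way.
- **Grey lock:** I felt its plunger at about +6 mm, out. I pushed it to the bottom (about -10.6 mm at 12 N) and let go. Backing off to -4.1 mm showed no steady force (readings from -1.3 to 1.5 N), so it is caught.
- **Surroundings:** The final pictures show both plungers recessed and the arm clear of everything. Where the networks reported the glassware and tape before and after, the positions agree within about 6 pixels, and they look unmoved. The jar was found only in the side view and the tape only in the scene view.

None of these checks failed or disagreed.

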